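Box beakers rim to rim on a kiln shelf and slide it into the kiln bay

ROBOT

A 6-joint arm with a two-finger parallel gripper is mounted at the origin on the work surface. World frame = base frame: x ahead of the robot, y to its left, z up, the work surface at z = 0. Lengths are in m, angles in degrees, forces in N, time in s.
With the tool pointing down it reaches from about 0.375 to 0.9 m from the base axis. Payload 3.1 kg.
Tool frame: the origin (TCP) lies midway between the tips of the shut fingers; the grasp point (between the pads) lies 19 mm behind it; z points along the fingers, y is the line along which they close (so a half turn about z gives the same grasp; the last joint's range is limited). The gripper opens to 87 mm and grips with 3 to 60 N. Pads are 19 mm wide; open, the fingers measure 117 mm over their backs; the gripper's body (75 mm by 190 mm) begins 51 mm behind the grasp point.
Start: joints at [-77.263, 30.224, 82.088, -0, 67.689, -10.227], TCP at [0.244, -0.575, 0.223] pointing down, gripper open.
Joint ranges: [-176.69, 176.69], [-43.24, 126.21], [12.49, 139.97], [-82, 262], [0, 151.66], [-163.58, 163.58]. Speed limits (degrees/s): [159.86, 159.86, 180, 180, 180, 180].

INTERFACE

Orientations are given as a 3x3 rotation matrix whose columns are the frame's x, y, z axes.
In Python, from rig import bot gives the robot as it stands.
- The arm moves only by the shell command python3 steer.py, which reads ROWS from standard input. ROWS is a JSON object with one list for each field, all of the same length, 1 to 20, a row being the entries at one place: dx, dy, dz (the shift in units of 5 mm), drx, dry, drz (a rotation vector in units of 4 degrees), aperture (the opening from 0.0 (shut) to 1.0 (fully open)); each row is the pose to reach, as a shift and turn from the pose commanded when the command began, along the tool's axes at that moment; what a row does not reach only later rows make up. A row lasts 1/10 s, in which the tool goes at most 0.05 m and 8.59 degrees, less where a joint would pass 70% of its speed; a pose out of reach is approached as far as the arm can. The fingers move at their own pace and stop on an object; the grip force is fixed at half the most. Time passes only in rows, so rows that do not move let the fingers close. It prints the time, the measured TCP pose, the force, the opening and the grip force at its end. Input that does not fit is refused with a message, and nothing moves.
- bot.read_state(): the state, without advancing time (a new reading comes with each control period).
- bot.capture(name): name is "side" or "top"; returns a dict with "color" (400x640x3 uint8, red, green, blue), "K" (3x3 intrinsics, pixels), "view" (4x4, takes a point from world to camera coordinates). Camera axes: x right, y up, looking along -z (the intrinsics and any distortion apply to the point x, -y, -z); pixel columns grow to the right and rows downward; lengths in m; the calibration is good to about 2 mm. A picture is of the moment at which its call begins. There is no depth.
- bot.hand_in(): hands the job in; it is judged then, once.
The state is a dict: "time_s": time; "joint_positions": joint angles; "qvel": joint speeds; "tau": joint torques, N m; "position": TCP position; "tcp_rot": TCP orientation; "force": force on the tool from outside, world axes, zero at the start; "moment": the same for the moment, N m; "opening": opening from 0.0 (shut) to 1.0 (fully open); "grasp_force": force on a finger pad.
Only numpy, scipy, OpenCV 4.12 (cv2) and the standard library are available. Lean on these libraries where they do the work, as an engineer would, in place of code of your own. Each camera call takes 0.05 s, during which the arm holds its last target. There are 200 camera calls.

TASK

Load the kiln shelf for the bisque firing: stand all the upright beakers on it, and on them set every mouth-down beaker, rim squarely on the rim of an upright one of its own size (an upright beaker left over simply stands open). Only when the load is complete, slide the shelf along the table, without lifting it, squarely into the blue taped bay, with every pair still standing rim on rim. The clay is unfired and brittle, so set each beaker down gently, and leave the glaze tubs, jar, bowl and batten where they are.

Things in the scene. Friction and masses are not known exactly. Their poses are not given: they have to be found in the camera images.
- wide_up1: Wide beaker: terracotta-brown straight-sided round clay cup with a white band near its foot, 66 mm outside diameter, 62 mm tall, wall 6 mm, closed foot (bevelled by 4 mm), about 0.13 kg, dry unfired clay. Starts upright, mouth up, on the table. Origin: centre of the foot's underside; z points up out of the mouth.
- wide_up1_rim (a point): Centre of the mouth of wide_up1, level with its rim, 62 mm above its foot.
- wide_up2: Wide beaker: terracotta-brown straight-sided round clay cup with a white band near its foot, 66 mm outside diameter, 62 mm tall, wall 6 mm, closed foot (bevelled by 4 mm), about 0.13 kg, dry unfired clay. Starts upright, mouth up, on the table. Origin: centre of the foot's underside; z points up out of the mouth.
- wide_up2_rim (a point): Centre of the mouth of wide_up2, level with its rim, 62 mm above its foot.
- narrow_up1: Narrow beaker: cream straight-sided round clay cup with a blue band near its foot, 52 mm outside diameter, 76 mm tall, wall 5 mm, closed foot (bevelled by 4 mm), about 0.11 kg, dry unfired clay. Starts upright, mouth up, on the table. Origin: centre of the foot's underside; z points up out of the mouth.
- narrow_up1_rim (a point): Centre of the mouth of narrow_up1, level with its rim, 76 mm above its foot.
- wide_dn1: Wide beaker: terracotta-brown straight-sided round clay cup with a white band near its foot, 66 mm outside diameter, 62 mm tall, wall 6 mm, closed foot (bevelled by 4 mm), about 0.13 kg, dry unfired clay. Starts standing mouth-down on its rim on the table; may be absent. Origin: centre of the mouth, in the plane of the rim (its underside as it stands); z points up, out through the foot.
- wide_dn2: Wide beaker: terracotta-brown straight-sided round clay cup with a white band near its foot, 66 mm outside diameter, 62 mm tall, wall 6 mm, closed foot (bevelled by 4 mm), about 0.13 kg, dry unfired clay. Starts standing mouth-down on its rim on the table; may be absent. Origin: centre of the mouth, in the plane of the rim (its underside as it stands); z points up, out through the foot.
- narrow_dn1: Narrow beaker: cream straight-sided round clay cup with a blue band near its foot, 52 mm outside diameter, 76 mm tall, wall 5 mm, closed foot (bevelled by 4 mm), about 0.11 kg, dry unfired clay. Starts standing mouth-down on its rim on the table; may be absent. Origin: centre of the mouth, in the plane of the rim (its underside as it stands); z points up, out through the foot.
- shelf: Loose kiln shelf: flat pale fireclay slab 170 mm (its x) by 330 mm (its y) by 15 mm thick, about 1.2 kg, lying loose on the table; it slides when pushed on an edge. Origin: centre of its underside, z up. Its top is 15 mm above the table.
- bay_c (a point): Centre, on the table, of the bay: a rectangle of flat blue tape stuck on the table, farther from the robot than the shelf; 220 mm (its x) by 380 mm (its y) inside the tape, so 25 mm to spare all round the shelf. Its axes are those of the rectangle; tape 12 mm wide, nothing to bump into.
- jar: Bystander: small white jar with a red lid, 48 mm diameter, 62 mm tall. Origin: centre of the underside.
- bowl: Bystander: small green glazed bowl, 76 mm diameter, 40 mm tall. Origin: centre of the underside.
- tub1: Bystander: white glaze tub with a red lid, 96 mm diameter, 115 mm tall, at the left near the robot. Origin: centre of the underside.
- tub2: Bystander: white glaze tub like the other, at the right near the robot. Origin: centre of the underside.
- batten: Bystander: pine batten 28 x 260 x 12 mm lying at the right, along its y. Origin: centre of the underside.

How it is judged:
By the outcome, as a careful person would: the job done as asked, in the order asked, and still so for the second after the job is handed in, with the robot touching nothing.
Of wide_dn1, wide_dn2, narrow_dn1 only 2 to 3 are there at a start; the rules pass over those that are not, and their reading is None.
At some moment in a run one of shelf may be knocked a few centimetres aside while the robot is not near it.
It also fails if it takes over 210 s, if anything falls off the work surface, if the arm or the gripper's body presses on something with over 40 N, if the wrist force passes 120 N, or if a joint passes its speed limit or range.

## Working session

There is one attempt and no reset: what is moved stays moved. The work goes in short steps, Python scripts to look and compute and a shell command to move; the robot and the scene stay as the last step left them, time stands still between calls to the robot, and variables do not carry over. Pictures are saved under pics/ and viewed, at most 14 in all, crops included, and the job is handed in when it is done.

```bash
ls; mkdir -p pics; python3 - <<'E'
from rig import bot
import cv2,numpy as np
for n in("top","side"):
    c=bot.capture(n); cv2.imwrite(f"pics/{n}0.png",c["color"][:,:,::-1]); print(n,c["K"],c["view"],[k for k in c])
print(bot.read_state())
E
```

```text
pics
rig.py
steer.py
top [[483.70216309   0.         317.0530631 ]
 [  0.         483.70216309 198.48093594]
 [  0.           0.           1.        ]] [[ 0.01474746 -0.99988634 -0.00313382 -0.0136892 ]
 [ 0.99369734  0.01430773  0.11117948 -0.48673654]
 [-0.11112201 -0.00475368  0.9937954  -1.7771785 ]
 [ 0.          0.          0.          1.        ]] ['color', 'K', 'view']
side [[380.63202058   0.         320.29843594]
 [  0.         380.63202058 197.17645088]
 [  0.           0.           1.        ]] [[-0.97808402 -0.20782402  0.01268162  0.48173252]
 [ 0.12104371 -0.51799809  0.84677411 -0.1282999 ]
 [-0.16941095  0.82975126  0.53180145 -1.23212782]
 [ 0.          0.          0.          1.        ]] ['color', 'K', 'view']
{'time_s': 0.1, 'joint_positions': array([-7.72639720e+01,  3.02727806e+01,  8.21491535e+01, -8.00813050e-04,
        6.76891004e+01, -1.02271160e+01]), 'qvel': array([ 0.01601742, -0.13347398, -0.18492791,  0.08026082,  0.11168993,
       -0.04209339]), 'tau': array([-1.18765797e-04, -4.40984738e+01, -1.77151108e+01,  6.34337612e-02,
        5.34259994e-02, -5.26861106e-05]), 'position': array([ 0.24371462, -0.57480939,  0.22167809]), 'tcp_rot': array([[ 9.20754002e-01,  3.90143402e-01, -4.39844516e-04],
       [ 3.90143509e-01, -9.20752128e-01,  1.88738516e-03],
       [ 3.31363091e-04, -1.90941992e-03, -9.99998122e-01]]), 'force': array([ 0.14273302, -0.65440374, -0.80897417]), 'moment': array([-0.01098339, -0.01087881,  0.02020887]), 'grasp_force': 0.0, 'opening': 0.999779790177565}
```

View pics/top0.png

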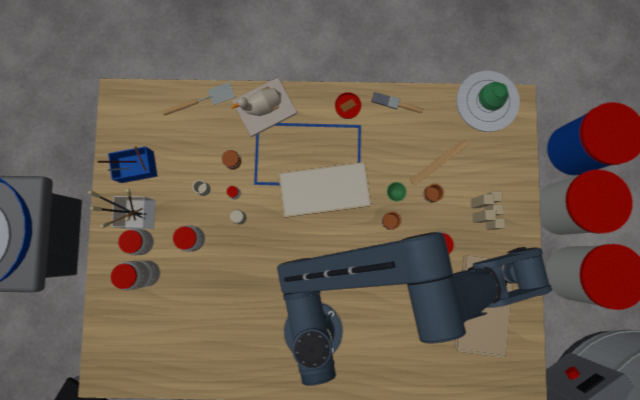

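View pics/side0.png

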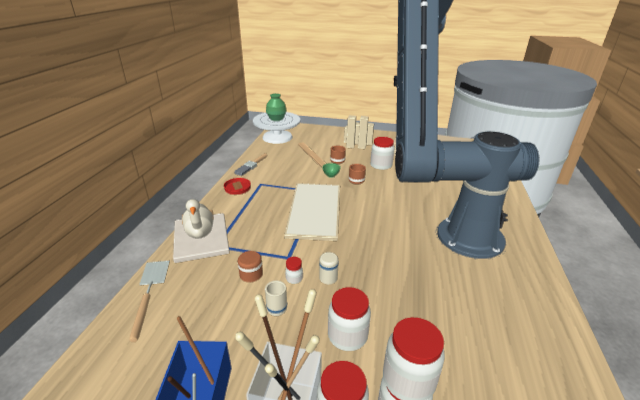

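```bash
python3 - <<'E'
import cv2,numpy as np
s=cv2.imread("pics/side0.png");t=cv2.imread("pics/top0.png")
def c(im,u,v,r=25):return cv2.resize(im[v-r:v+r,u-r:u+r],(260,260),interpolation=cv2.INTER_CUBIC)
a=np.hstack([c(s,250,266),c(s,338,157),c(s,357,174)]);b=np.hstack([c(t,231,159),c(t,433,193),c(t,391,220)])
cv2.imwrite("pics/m1.png",np.vstack([a,b]))
E
```

```text
(no output)
```

View pics/m1.png

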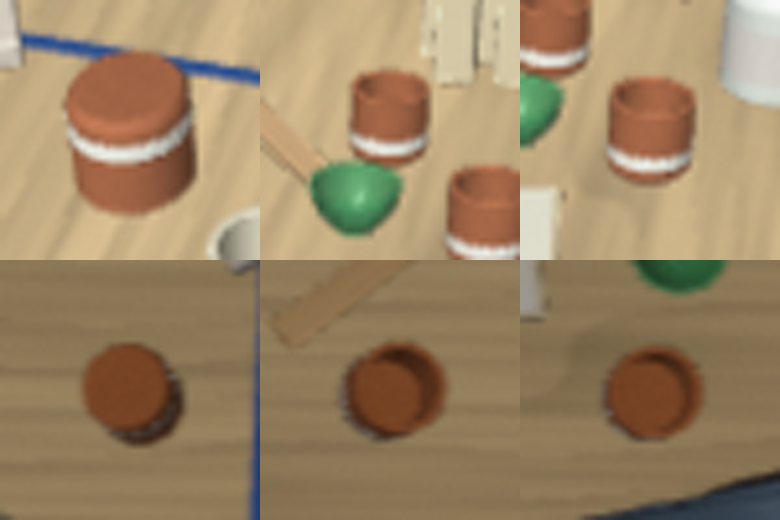

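```bash
cat >h.py <<'E'
from rig import bot
import cv2,numpy as np
def proj(c,P):
    q=c["view"][:3,:3]@np.asarray(P,float)+c["view"][:3,3]
    p=c["K"]@np.array([q[0],-q[1],-q[2]]); return p[:2]/p[2]
def ray(c,u,v,z):
    R=c["view"][:3,:3];o=-R.T@c["view"][:3,3]
    d=np.linalg.inv(c["K"])@[u,v,1.]; d=R.T@[d[0],-d[1],-d[2]]
    return o+d*(z-o[2])/d[2]
def blobs(m,amin=40):
    n,l,s,ce=cv2.connectedComponentsWithStats(m.astype(np.uint8))
    return [(s[i,4],ce[i].round(2),s[i,:4],l==i) for i in range(1,n) if s[i,4]>=amin]
def masks(c):
    h=cv2.cvtColor(c["color"],cv2.COLOR_RGB2HSV).astype(int); H,S,V=h[...,0],h[...,1],h[...,2]
    return dict(brown=((H<11))&(S>140)&(S<215)&(V>40), cream=(S<75)&(V>120), blue=(H>100)&(H<125)&(S>120)&(V>60))
E
python3 - <<'E'
from h import *
for n in("top","side"):
    c=bot.capture(n);h=cv2.cvtColor(c["color"],cv2.COLOR_RGB2HSV)
    P=[(231,159),(391,220),(433,197),(237,217),(201,184),(325,190),(308,126),(300,300)] if n=="top" else [(250,262),(250,275),(355,178),(329,263),(275,308),(313,210),(262,255),(400,280)]
    print(n,[list(h[v,u]) for u,v in P])
    M=masks(c)
    for k in M:
        for a,ce,s,_ in blobs(M[k]):
            print(k,a,ce,s,ray(c,*ce,0.03).round(3) if n=="top" else '')
E
```

```text
top [[np.uint8(11), np.uint8(176), np.uint8(119)], [np.uint8(11), np.uint8(180), np.uint8(119)], [np.uint8(11), np.uint8(179), np.uint8(118)], [np.uint8(21), np.uint8(35), np.uint8(152)], [np.uint8(22), np.uint8(42), np.uint8(108)], [np.uint8(21), np.uint8(23), np.uint8(156)], [np.uint8(113), np.uint8(68), np.uint8(102)], [np.uint8(104), np.uint8(78), np.uint8(82)]]
cream 2339 [486.22 102.13] [456  71  64  61] [ 0.865 -0.645  0.03 ]
cream 2022 [255.99 103.58] [207  78  89  58] [0.847 0.231 0.03 ]
cream 78 [393.36 101.22] [389  96  10  11] [ 0.863 -0.292  0.03 ]
cream 3867 [324.22 189.03] [278 157  93  60] [ 0.522 -0.033  0.03 ]
cream 95 [199.48 186.75] [192 180  14  14] [0.524 0.433 0.03 ]
cream 174 [492.11 197.34] [484 192  18  12] [ 0.5   -0.658  0.03 ]
cream 112 [138.44 204.57] [132 200  13  13] [0.454 0.658 0.03 ]
cream 274 [495.44 215.51] [485 205  20  23] [ 0.433 -0.668  0.03 ]
cream 139 [235.7  215.73] [229 209  14  14] [0.418 0.294 0.03 ]
cream 288 [  2.96 233.98] [  0 211   9  48] [0.338 1.154 0.03 ]
cream 178 [133.76 222.67] [125 216  19  14] [0.387 0.672 0.03 ]
cream 144 [
[... 1882 characters left out ...]
81 268.35] [237 262  26  10] 
cream 238 [293.67 275.76] [285 267  19  17] 
cream 840 [272.37 298.49] [255 280  33  37] 
cream 184 [309.61 300.51] [304 289  12  24] 
cream 1380 [347.57 330.44] [327 302  44  50] 
cream 1438 [261.95 372.86] [235 332  49  68] 
cream 2490 [407.95 376.39] [378 333  67  67] 
cream 1390 [308.74 372.43] [290 335  37  65] 
cream 93 [167.66 366.55] [154 340  35  60] 
cream 49 [213.27 340.53] [193 340  35   6] 
cream 375 [285.13 355.9 ] [275 343  20  36] 
cream 57 [193.56 385.47] [192 373   4  27] 
cream 55 [366.15 394.15] [362 385   7  15] 
blue 107 [242.74 208.57] [227 184  35  49] 
blue 99 [283.32 250.93] [259 239  39  20] 
blue 3061 [196.86 371.43] [156 341  75  59]
```

```bash
cat >>h.py <<'E'
def wrect(c,m,z):
    """min-area rect in world plane z: centre, size (x,y), yaw of its x axis (deg, small)"""
    cs=cv2.findContours(m.astype(np.uint8),cv2.RETR_EXTERNAL,cv2.CHAIN_APPROX_NONE)[0]
    p=np.vstack([k[:,0] for k in cs])
    W=np.array([ray(c,*q,z)[:2] for q in p],np.float32)
    (cx,cy),(a,b),t=cv2.minAreaRect(W)
    if a>b:a,b,t=b,a,t-90
    t=(t+90)%180-90
    return np.array([cx,cy]),(round(a,3),round(b,3)),round(t,2)
def top_scan(c):
    h=cv2.cvtColor(c["color"],cv2.COLOR_RGB2HSV).astype(int); H,S,V=h[...,0],h[...,1],h[...,2]
    out={}
    out["brown"]=[(a,ce,s) for a,ce,s,_ in blobs((H>5)&(H<15)&(S>140)&(V>60),80)]
    out["cream"]=[(a,ce,s) for a,ce,s,_ in blobs((S<75)&(V>95),80) if a<300]
    sh=[m for a,ce,s,m in blobs((S<50)&(V>125),2500) if 180<ce[0]<440 and ce[1]>80]
    out["shelf"]=[wrect(c,m,.015) for m in sh]
    b=(H>100)&(H<128)&(S>60)&(V>60); b[:110]=0;b[200:]=0;b[:,:240]=0;b[:,375:]=0
    out["bay"]=wrect(c,b,0)
    return out
E
python3 - <<'E'
from h import *
c=bot.capture("top");o=top_scan(c)
for a,ce,s in o["brown"]: print("brown",a,ce,s,ray(c,*ce,.062).round(4))
for a,ce,s in o["cream"]: print("cream",a,ce,s,ray(c,*ce,.076).round(4))
print(o["shelf"],o["bay"])
d=bot.capture("side")
h=cv2.cvtColor(d["color"],cv2.COLOR_RGB2HSV).astype(int)
for a,ce,s,m in blobs((h[...,0]>5)&(h[...,0]<14)&(h[...,1]>125),60):print("side",a,ce,s)
for a,ce,s in o["brown"]:
    P=ray(c,*ce,.062);print(proj(d,[P[0],P[1],.062]).round(1),proj(d,[P[0],P[1],.031]).round(1))
for a,ce,s in o["cream"]:
    P=ray(c,*ce,.076);print(proj(d,[P[0],P[1],.076]).round(1),proj(d,[P[0],P[1],.038]).round(1))
E
```

```text
brown 121 [347.47 104.94] [340  99  16  13] [ 0.8364 -0.1153  0.062 ]
brown 222 [230.05 158.16] [222 150  17  17] [0.6282 0.3168 0.062 ]
brown 260 [433.77 192.49] [425 184  19  18] [ 0.5112 -0.4336  0.062 ]
brown 253 [391.49 220.03] [383 212  18  17] [ 0.408  -0.2787  0.062 ]
cream 112 [393.38 101.54] [388  96  12  12] [ 0.8473 -0.2846  0.076 ]
cream 120 [199.75 187.06] [192 180  15  16] [0.5171 0.4208 0.076 ]
cream 154 [236.04 215.94] [229 209  14  15] [0.4137 0.2851 0.076 ]
cream 166 [470.84 261.17] [463 256  24  14] [ 0.264  -0.5596  0.076 ]
cream 89 [596.85 342.19] [578 332  47  24] [-0.0113 -0.9951  0.076 ]
cream 106 [138.18 398.59] [107 398  65   2] [-0.2265  0.6038  0.076 ]
[(array([ 0.52467102, -0.03138386]), (0.16, 0.323), 8.34)] (array([0.66336638, 0.03337695]), (0.237, 0.405), 0.8)
side 163 [337.5  151.83] [331 146  14  13]
side 208 [356.66 170.99] [349 164  16  15]
side 61 [237.13 185.08] [233 181  10   9]
side 316 [249.05 259.57] [238 251  23  18]
side 196 [250.57 275.29] [239 267  23  15]
side 200 [297.33 344.96] [286 313  22  69]
side 187 [194.42 348.8 ] [177 317  36  67]
side 168 [273.21 346.49] [263 317  22  62]
side 82 [178.   386.32] [168 377  22  20]
[237.7 174.6] [238.6 181.7]
[248.1 257. ] [249.1 265.5]
[337.1 148.4] [336.8 154.9]
[356.2 167.2] [355.7 174.2]
[250.8 152.1] [251.6 160.4]
[275.1 286.9] [275.8 297.9]
[327.3 257.2] [327.  267.7]
[396.6 139.5] [395.6 147.3]
[452.6 112.2] [451.2 119. ]
[658. 433.] [647.6 444.1]
```

```bash
cat >>h.py <<'E'
def go(*T):
    """each T=(x,y,tcp_z,closing angle deg): print row numbers dx dy dz rx ry rz in the present tool axes"""
    s=bot.read_state();R=s["tcp_rot"];p=s["position"]
    for x,y,z,a in T:
        d=R.T@(np.array([x,y,z])-p); k=R[:2,1]
        cur=np.degrees(np.arctan2(k[1],k[0])); w=(a-cur+90)%180-90
        Y=np.radians(cur+w);zz=[0,0,-1.];y_=np.array([np.cos(Y),np.sin(Y),0]);x_=np.cross(y_,zz)
        r=np.degrees(cv2.Rodrigues(R.T@np.column_stack([x_,y_,zz]))[0].ravel())
        print("dist %.3f  d %.4f %.4f %.4f  r %.2f %.2f %.2f"%((np.linalg.norm(d),)+tuple(d)+tuple(r)))
    print("at",p.round(4),"close ang %.1f"%cur,"j",s["joint_positions"].round(0),"t",s["time_s"])
E
python3 -c "
from h import *
go((.511,-.434,.12,90),(.511,-.434,.023,90))"
```

```text
dist 0.319  d 0.3011 -0.0257 0.1022  r -0.05 -0.00 22.97
dist 0.362  d 0.3010 -0.0256 0.1992  r -0.05 -0.00 22.97
at [ 0.2438 -0.5752  0.2222] close ang -67.0 j [-77.  30.  82.   0.  68. -10.] t 0.3
```

Careful with the scale: shifts go in units of 5 mm and turns go in units of 4 degrees. That gives: 0.301 m is 60.2, 0.199 m is 39.8, 23 degrees is 5.75.

```bash
echo '{"dx":[60.2,60.2,60.2,60.2,60.2,60.2,60.2,60.2,60.2,60.2,60.2,60.2,60.2,60.2,60.2,60.2,60.2,60.2,60.2],"dy":[-5.12,-5.12,-5.12,-5.12,-5.12,-5.12,-5.12,-5.12,-5.12,-5.12,-5.12,-5.12,-5.12,-5.12,-5.12,-5.12,-5.12,-5.12,-5.12],"dz":[6,6,6,6,6,6,6,20,28,36,39.8,39.8,39.8,39.8,39.8,39.8,39.8,39.8,39.8],"drx":[0,0,0,0,0,0,0,0,0,0,0,0,0,0,0,0,0,0,0],"dry":[0,0,0,0,0,0,0,0,0,0,0,0,0,0,0,0,0,0,0],"drz":[5.75,5.75,5.75,5.75,5.75,5.75,5.75,5.75,5.75,5.75,5.75,5.75,5.75,5.75,5.75,5.75,5.75,5.75,5.75],"aperture":[1,1,1,1,1,1,1,1,1,1,1,1,0,0,0,0,0,0,0]}' | python3 steer.py; python3 -c "
from h import *
go((.511,-.434,.12,90),(.511,-.434,.023,90))"
```

```text
time_s: 2.2
position: [0.5121, -0.4362, 0.0259]
tcp_rot: [[1.0, -0.0, 0.003], [-0.0, -1.0, -0.004], [0.003, 0.004, -1.0]]
force: [-1.7, -1.2, 6.7]
opening: 0.761
grasp_force: 30.0
dist 0.094  d -0.0008 -0.0018 -0.0941  r 0.24 -0.16 -0.02
dist 0.004  d -0.0011 -0.0022 0.0029  r 0.24 -0.16 -0.02
at [ 0.5121 -0.4362  0.0259] close ang -90.0 j [-50.  48.  82.  -0.  50.  40.] t 2.2
```

Scaled: -0.1 m is -20, -0.07 m is -14.

```bash
echo '{"dx":[0,0,0,0],"dy":[0,0,0,0],"dz":[-6,-14,-20,-20],"drx":[0,0,0,0],"dry":[0,0,0,0],"drz":[0,0,0,0],"aperture":[0,0,0,0]}' | python3 steer.py; python3 -c "
from h import *
c=bot.capture('top');o=top_scan(c);print(o['shelf'],o['bay'])
S=o['shelf'][0];go((*S[0],.115,S[2]),(*S[0],.044,S[2]))"
```

```text
time_s: 2.6
position: [0.5134, -0.4367, 0.1288]
tcp_rot: [[1.0, -0.001, 0.007], [-0.001, -1.0, -0.007], [0.007, 0.007, -1.0]]
force: [0.5, -0.9, -1.5]
opening: 0.76
grasp_force: 30.0
[(array([ 0.52498281, -0.03123504]), (0.16, 0.323), 8.45)] (array([0.63593495, 0.00501288]), (0.29, 0.458), -0.71)
dist 0.404  d 0.0127 -0.4041 0.0097  r 0.03 -0.31 81.52
dist 0.412  d 0.0124 -0.4043 0.0807  r 0.03 -0.31 81.52
at [ 0.5121 -0.4353  0.1261] close ang -90.0 j [-50.  40.  80.   0.  60.  40.] t 2.65
```

Scaled: -0.4041 m is -80.82, -0.4 m is -80, 40 degrees is 10.

```bash
echo '{"dx":[0.2,0.6,0.8,1,1.2,1.4,1.6,1.8,2,2.2,2.5,2.5,2.5],"dy":[-6,-14,-22,-30,-38,-46,-54,-62,-70,-76,-80,-80.82,-80.82],"dz":[0,0,0,0,0,0,0,0,0,0,0,0,0],"drx":[0,0,0,0,0,0,0,0,0,0,0,0,0],"dry":[0,0,0,0,0,0,0,0,0,0,0,0,0],"drz":[2,4,6,8,10,12,14,16,18,19.75,20.375,20.375,20.375],"aperture":[0,0,0,0,0,0,0,0,0,0,0,0,0]}' | python3 steer.py; python3 -c "
from h import *
go((.525,-.0312,.044,8.4))"
```

```text
time_s: 3.95
position: [0.5227, -0.0296, 0.1224]
tcp_rot: [[0.15, -0.989, -0.003], [-0.989, -0.15, 0.001], [-0.001, 0.003, -1.0]]
force: [0.2, -0.3, -0.6]
opening: 0.758
grasp_force: 30.0
dist 0.078  d 0.0020 -0.0023 0.0784  r 0.16 0.06 0.21
at [ 0.5227 -0.0296  0.1224] close ang -171.4 j [-15.  31. 102.  -0.  47. 156.] t 3.95
```

Scaled: 0.078 m is 15.6, 0.077 m is 15.4.

```bash
echo '{"dx":[0.4,0.4,0.4,0.4,0.4,0.4,0.4],"dy":[-0.46,-0.46,-0.46,-0.46,-0.46,-0.46,-0.46],"dz":[6,12,14,15,15.4,15.6,15.6],"drx":[0,0,0,0,0,0,0],"dry":[0,0,0,0,0,0,0],"drz":[0,0,0,0,0,0,0],"aperture":[0,0,0,0,0,0,0]}' | python3 steer.py
```

```text
time_s: 4.65
position: [0.527, -0.0323, 0.0464]
tcp_rot: [[0.147, -0.989, 0.002], [-0.989, -0.147, -0.0], [0.001, -0.002, -1.0]]
force: [0.6, 0.4, -1.3]
opening: 0.761
grasp_force: 30.0
```

Scaled: 0.002 m is 0.4, 0.001 m is 0.2.

```bash
echo '{"dx":[0,0,0,0],"dy":[0,0,0,0],"dz":[0.2,0.4,0.4,0.4],"drx":[0,0,0,0],"dry":[0,0,0,0],"drz":[0,0,0,0],"aperture":[0,0,0,0]}' | python3 steer.py; echo '{"dx":[0,0,0],"dy":[0,0,0],"dz":[0.2,0.2,0.2],"drx":[0,0,0],"dry":[0,0,0],"drz":[0,0,0],"aperture":[0,0,0]}' | python3 steer.py; echo '{"dx":[0,0,0],"dy":[0,0,0],"dz":[0.2,0.2,0.2],"drx":[0,0,0],"dry":[0,0,0],"drz":[0,0,0],"aperture":[0,0,0]}' | python3 steer.py
```

```text
time_s: 5.05
position: [0.5264, -0.0319, 0.0437]
tcp_rot: [[0.147, -0.989, 0.0], [-0.989, -0.147, -0.0], [0.0, -0.0, -1.0]]
force: [-0.2, -0.3, -1.4]
opening: 0.757
grasp_force: 30.0
time_s: 5.35
position: [0.5263, -0.032, 0.0425]
tcp_rot: [[0.147, -0.989, -0.0], [-0.989, -0.147, 0.0], [-0.0, 0.0, -1.0]]
force: [0.3, 0.7, -2.1]
opening: 0.758
grasp_force: 30.0
time_s: 5.65
position: [0.5263, -0.032, 0.0415]
tcp_rot: [[0.147, -0.989, -0.0], [-0.989, -0.147, 0.0], [-0.0, 0.0, -1.0]]
force: [0.6, -0.4, -1.3]
opening: 0.764
grasp_force: 30.0
```

```bash
for i in 1 2; do echo '{"dx":[0,0,0],"dy":[0,0,0],"dz":[0.2,0.2,0.2],"drx":[0,0,0],"dry":[0,0,0],"drz":[0,0,0],"aperture":[0,0,0]}' | python3 steer.py | egrep 'pos|force:'; done
```

```text
position: [0.5265, -0.0319, 0.041]
force: [-0.6, 0.8, 4.1]
grasp_force: 30.0
position: [0.5265, -0.0319, 0.0409]
force: [-1.8, 1.6, 11.9]
grasp_force: 30.0
```

Scaled: -0.1 m is -20, -0.07 m is -14.

```bash
echo '{"dx":[0,0,0,0,0,0,0,0],"dy":[0,0,0,0,0,0,0,0],"dz":[-0.2,-0.2,-0.2,-2,-6,-14,-20,-20],"drx":[0,0,0,0,0,0,0,0],"dry":[0,0,0,0,0,0,0,0],"drz":[0,0,0,0,0,0,0,0],"aperture":[1,1,1,1,1,1,1,1]}' | python3 steer.py; python3 -c "
from h import *
go((.408,-.279,.13,-45),(.408,-.279,.026,-45))"
```

```text
time_s: 7.05
position: [0.5294, -0.0327, 0.1438]
tcp_rot: [[0.147, -0.989, 0.009], [-0.989, -0.147, -0.003], [0.004, -0.009, -1.0]]
force: [0.6, -0.4, 0.5]
opening: 1.002
grasp_force: 0.0
dist 0.275  d 0.2256 0.1565 0.0133  r -0.57 0.03 53.48
dist 0.299  d 0.2252 0.1574 0.1173  r -0.57 0.03 53.48
at [ 0.5294 -0.0327  0.1438] close ang -171.5 j [-16.  29. 100.  -0.  50. 156.] t 7.05
```

Scaled: 0.2252 m is 45.04, 0.2 m is 40, -36.5 degrees is -9.125.

```bash
echo '{"dx":[8,16,24,32,40,45.04,45.04,45.04,45.04,45.04,45.04,45.04,45.04,45.04,45.04,45.04,45.04,45.04],"dy":[5.6,11.2,16.8,22.4,28,31.48,31.48,31.48,31.48,31.48,31.48,31.48,31.48,31.48,31.48,31.48,31.48,31.48],"dz":[0,0,0,0,0,0,8,16,22,23.4,23.4,23.4,23.4,23.4,23.4,23.4,23.4,23.4],"drx":[0,0,0,0,0,0,0,0,0,0,0,0,0,0,0,0,0,0],"dry":[0,0,0,0,0,0,0,0,0,0,0,0,0,0,0,0,0,0],"drz":[-2,-4,-6,-8,-9.125,-9.125,-9.125,-9.125,-9.125,-9.125,-9.125,-9.125,-9.125,-9.125,-9.125,-9.125,-9.125,-9.125],"aperture":[1,1,1,1,1,1,1,1,1,1,1,0,0,0,0,0,0,0]}' | python3 steer.py; python3 -c "
from h import *
go((.408,-.279,.026,-135))"
```

```text
time_s: 8.85
position: [0.4045, -0.2784, 0.0237]
tcp_rot: [[0.707, -0.707, 0.002], [-0.707, -0.707, -0.002], [0.003, 0.0, -1.0]]
force: [0.7, 0.5, 6.3]
opening: 0.763
grasp_force: 30.0
dist 0.004  d 0.0029 -0.0021 -0.0022  r 0.01 -0.14 -0.02
at [ 0.4045 -0.2784  0.0237] close ang -135.0 j [-48.  40. 110.   0.  30.  87.] t 8.85
```

Scaled: -90 degrees is -22.5.

```bash
echo '{"dx":[0,0,0,0,0,0,0,0,0,0,0,0,0,0,0,0],"dy":[0,0,0,0,0,0,0,0,0,0,0,0,0,0,0,0],"dz":[0,0,0,0,0,0,0,0,0,0,0,0,0,0,0,0],"drx":[0,0,0,0,0,0,0,0,0,0,0,0,0,0,0,0],"dry":[0,0,0,0,0,0,0,0,0,0,0,0,0,0,0,0],"drz":[0,0,0,-2,-4,-6,-8,-10,-12,-14,-16,-18,-20,-22,-22.5,-22.5],"aperture":[1,1,1,1,1,1,1,1,1,1,1,1,1,1,1,1]}' | python3 steer.py; echo '{"dx":[0,0,0,0,0,0,0],"dy":[0,0,0,0,0,0,0],"dz":[0,0,0,0,0,0,0],"drx":[0,0,0,0,0,0,0],"dry":[0,0,0,0,0,0,0],"drz":[0,0,0,0,0,0,0],"aperture":[0,0,0,0,0,0,0]}' | python3 steer.py; echo '{"dx":[0,0,0,0,0],"dy":[0,0,0,0,0],"dz":[-6,-14,-20,-20,-20],"drx":[0,0,0,0,0],"dry":[0,0,0,0,0],"drz":[0,0,0,0,0],"aperture":[0,0,0,0,0]}' | python3 steer.py >/dev/null;python3 -c "
from h import *
c=bot.capture('top');o=top_scan(c);print(o['shelf'],[(a,ce,s) for a,ce,s in o['brown']])
S=o['shelf'][0];t=np.radians(8.4)
print(S)
go(*[(.525+.09*np.sin(t),-.0312-.09*np.cos(t),z,8.4) for z in(.12,.043)])"
```

```text
time_s: 10.45
position: [0.4037, -0.2778, 0.0224]
tcp_rot: [[0.708, 0.706, -0.0], [0.706, -0.708, 0.0], [0.0, -0.0, -1.0]]
force: [-0.3, -0.1, 0.1]
opening: 1.0
grasp_force: 0.0
time_s: 11.15
position: [0.4039, -0.278, 0.0226]
tcp_rot: [[0.708, 0.707, 0.0], [0.707, -0.708, -0.0], [-0.0, 0.0, -1.0]]
force: [0.6, -0.3, 0.4]
opening: 0.742
grasp_force: 30.0
[(array([ 0.52499664, -0.03132801]), (0.16, 0.323), 8.45)] [(np.int32(119), array([347.56, 105.  ]), array([340,  99,  16,  13], dtype=int32)), (np.int32(222), array([230.05, 158.16]), array([222, 150,  17,  17], dtype=int32)), (np.int32(221), array([323.74, 186.53]), array([316, 178,  16,  18], dtype=int32))]
(array([ 0.52499664, -0.03132801]), (0.16, 0.323), 8.45)
dist 0.207  d 0.2064 -0.0154 0.0019  r -0.11 -0.06 -53.43
dist 0.222  d 0.2064 -0.0153 0.0789  r -0.11 -0.06 -53.43
at [ 0.403  -0.277   0.1219] close ang -45.0 j [-48.  29. 107.  -0.  44.  -3.] t 11.7
```

```bash
echo '{"dx":[6,12,20,28,36,40,41.28,41.28,41.28,41.28,41.28,41.28,41.28,41.28],"dy":[-0.4,-0.8,-1.4,-2,-2.6,-3,-3.08,-3.08,-3.08,-3.08,-3.08,-3.08,-3.08,-3.08],"dz":[0,0,0,0,0,0,0,4,10,14,15.4,16,16.2,16.2],"drx":[0,0,0,0,0,0,0,0,0,0,0,0,0,0],"dry":[0,0,0,0,0,0,0,0,0,0,0,0,0,0],"drz":[-2,-4,-6,-8,-10,-12,-13.35,-13.35,-13.35,-13.35,-13.35,-13.35,-13.35,-13.35],"aperture":[0,0,0,0,0,0,0,0,0,0,0,0,0,0]}' | python3 steer.py|egrep 'pos|ce:';  echo '{"dx":[0,0,0],"dy":[0,0,0],"dz":[0.2,0.2,0.2],"drx":[0,0,0],"dry":[0,0,0],"drz":[0,0,0],"aperture":[0,0,0]}' | python3 steer.py|egrep 'pos|ce:'; echo '{"dx":[0,0,0],"dy":[0,0,0],"dz":[0.2,0.2,0.2],"drx":[0,0,0],"dry":[0,0,0],"drz":[0,0,0],"aperture":[0,0,0]}' | python3 steer.py|egrep 'pos|ce:'
```

```text
position: [0.5394, -0.1214, 0.042]
force: [0.2, -0.9, -1.2]
grasp_force: 30.0
position: [0.5392, -0.1213, 0.0411]
force: [0.2, -1.6, -2.4]
grasp_force: 30.0
position: [0.5389, -0.1211, 0.0395]
force: [0.8, -0.8, -2.0]
grasp_force: 30.0
```

```bash
for i in 1 2 3; do echo '{"dx":[0,0,0],"dy":[0,0,0],"dz":[0.2,0.2,0.2],"drx":[0,0,0],"dry":[0,0,0],"drz":[0,0,0],"aperture":[0,0,0]}' | python3 steer.py | egrep 'pos|^force:'; done
```

```text
position: [0.5389, -0.1211, 0.0385]
force: [0.6, 0.0, -1.5]
position: [0.539, -0.1212, 0.0376]
force: [-0.5, -0.2, -1.0]
position: [0.5391, -0.1212, 0.0376]
force: [-0.9, 1.1, 6.2]
```

```bash
echo '{"dx":[0,0,0,0,0,0,0,0,0],"dy":[0,0,0,0,0,0,0,0,0],"dz":[-0.1,-0.1,-0.1,-2,-6,-14,-20,-20,-20],"drx":[0,0,0,0,0,0,0,0,0],"dry":[0,0,0,0,0,0,0,0,0],"drz":[0,0,0,0,0,0,0,0,0],"aperture":[1,1,1,1,1,1,1,1,1]}' | python3 steer.py >/dev/null; python3 -c "
from h import *
c=bot.capture('side');cv2.imwrite('pics/s2.png',c['color'][:,:,::-1])
go((.517,.4208,.031,98),(.517,.4208,.031,8))"
```

```text
dist 0.552  d 0.5390 0.0576 0.1056  r -0.01 -0.04 -89.63
dist 0.552  d 0.5390 0.0576 0.1056  r -0.03 -0.02 0.37
at [ 0.5385 -0.1209  0.1365] close ang 8.4 j [-24.  31.  97.  -0.  51. -33.] t 15.55
```

View pics/s2.png

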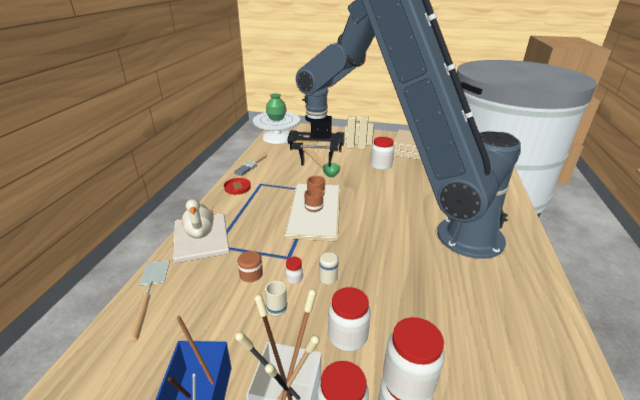

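Scaled: 0.539 m is 107.8, 0.53 m is 106, -90 degrees is -22.5.

```bash
echo '{"dx":[10,20,30,40,50,60,70,80,90,100,106,107.8,107.8,107.8,107.8,107.8,107.8,107.8],"dy":[1,2,3.2,4.2,5.4,6.4,7.4,8.6,9.6,10.6,11.32,11.52,11.52,11.52,11.52,11.52,11.52,11.52],"dz":[0,0,0,0,0,0,0,0,0,0,0,0,0,8,16,20,21.12,21.12],"drx":[0,0,0,0,0,0,0,0,0,0,0,0,0,0,0,0,0,0],"dry":[0,0,0,0,0,0,0,0,0,0,0,0,0,0,0,0,0,0],"drz":[-2,-4,-6,-8,-10,-12,-14,-16,-18,-20,-22,-22.5,-22.5,-22.5,-22.5,-22.5,-22.5,-22.5],"aperture":[1,1,1,1,1,1,1,1,1,1,1,1,1,1,1,1,1,1]}' | python3 steer.py | grep pos; echo '{"dx":[0,0,0,0,0,0,0],"dy":[0,0,0,0,0,0,0],"dz":[0,0,0,0,0,0,0],"drx":[0,0,0,0,0,0,0],"dry":[0,0,0,0,0,0,0],"drz":[0,0,0,0,0,0,0],"aperture":[0,0,0,0,0,0,0]}' | python3 steer.py
echo '{"dx":[0,0,0,0,0,0,0,0,0,0,0,0,0,0,0,0],"dy":[0,0,0,0,0,0,0,0,0,0,0,0,0,0,0,0],"dz":[0,0,0,0,0,0,0,0,0,0,0,0,0,0,0,0],"drx":[0,0,0,0,0,0,0,0,0,0,0,0,0,0,0,0],"dry":[0,0,0,0,0,0,0,0,0,0,0,0,0,0,0,0],"drz":[0,0,0,2,4,6,8,10,12,14,16,18,20,22,22.5,22.5],"aperture":[1,1,1,1,1,1,1,1,1,1,1,1,1,1,1,1]}' | python3 steer.py >/dev/null; echo '{"dx":[0,0,0,0,0,0,0],"dy":[0,0,0,0,0,0,0],"dz":[0,0,0,0,0,0,0],"drx":[0,0,0,0,0,0,0],"dry":[0,0,0,0,0,0,0],"drz":[0,0,0,0,0,0,0],"aperture":[0,0,0,0,0,0,0]}' | python3 steer.py
```

```text
position: [0.5172, 0.4184, 0.0298]
time_s: 18.05
position: [0.5177, 0.421, 0.0316]
tcp_rot: [[-0.989, -0.145, 0.001], [-0.145, 0.989, 0.001], [-0.001, 0.001, -1.0]]
force: [-0.1, 1.8, 2.9]
opening: 0.6
grasp_force: 30.0
time_s: 20.35
position: [0.5177, 0.4206, 0.031]
tcp_rot: [[-0.146, 0.989, 0.0], [0.989, 0.146, 0.0], [0.0, 0.0, -1.0]]
force: [0.7, 0.3, 0.1]
opening: 0.58
grasp_force: 30.0
```

Scaled: -0.1 m is -20, -0.07 m is -14.

```bash
echo '{"dx":[0,0,0,0,0],"dy":[0,0,0,0,0],"dz":[-6,-14,-20,-20,-20],"drx":[0,0,0,0,0],"dry":[0,0,0,0,0],"drz":[0,0,0,0,0],"aperture":[0,0,0,0,0]}' | python3 steer.py |grep pos;python3 -c "
from h import *
c=bot.capture('top');o=top_scan(c);print(o['shelf'],[(a,ce) for a,ce,s in o['brown']])
t=np.radians(8.4)
go(*[(.525-.088*np.sin(t),-.0312+.088*np.cos(t),z,8.4) for z in(.12,.050)])"
```

```text
position: [0.5175, 0.4205, 0.1315]
[(array([ 0.52479237, -0.03136352]), (0.16, 0.323), 8.38)] [(np.int32(117), array([347.47, 105.08])), (np.int32(223), array([230.02, 158.18])), (np.int32(219), array([348.14, 183.64])), (np.int32(217), array([323.79, 186.63]))]
dist 0.364  d -0.3596 -0.0574 0.0105  r -0.11 0.04 -0.04
dist 0.373  d -0.3595 -0.0573 0.0805  r -0.11 0.04 -0.04
at [0.5167 0.42   0.1301] close ang 8.4 j [30. 39. 80. -0. 60. 21.] t 20.9
```

```bash
echo '{"dx":[-4,-10,-18,-26,-34,-42,-50,-58,-66,-70,-71.9,-71.9,-71.9,-71.9,-71.9,-71.9,-71.9,-71.9,-71.9],"dy":[-0.6,-1.6,-2.8,-4.2,-5.4,-6.6,-8,-9.2,-10.6,-11.2,-11.48,-11.48,-11.48,-11.48,-11.48,-11.48,-11.48,-11.48,-11.48],"dz":[0,0,0,0,0,0,0,0,0,0,0,0,6,12,15,16.2,16.4,16.4,16.4],"drx":[0,0,0,0,0,0,0,0,0,0,0,0,0,0,0,0,0,0,0],"dry":[0,0,0,0,0,0,0,0,0,0,0,0,0,0,0,0,0,0,0],"drz":[0,0,0,0,0,0,0,0,0,0,0,0,0,0,0,0,0,0,0],"aperture":[0,0,0,0,0,0,0,0,0,0,0,0,0,0,0,0,0,0,0]}' | python3 steer.py|egrep 'pos|^force'; for i in 1 2 3; do echo '{"dx":[0,0,0],"dy":[0,0,0],"dz":[0.2,0.2,0.2],"drx":[0,0,0],"dry":[0,0,0],"drz":[0,0,0],"aperture":[0,0,0]}' | python3 steer.py | egrep 'pos|^force:'; done
```

```text
position: [0.5137, 0.0568, 0.0498]
force: [-1.1, 0.4, -0.7]
position: [0.5132, 0.0564, 0.0483]
force: [-0.3, 1.4, -1.2]
position: [0.513, 0.0564, 0.0469]
force: [-0.3, 0.0, -1.2]
position: [0.5131, 0.0565, 0.046]
force: [0.5, -0.3, 0.3]
```

Scaled: -0.09 m is -18, -0.07 m is -14.

```bash
echo '{"dx":[0,0,0,0,0,0,0,0,0,0,0],"dy":[0,0,0,0,0,0,0,0,0,0,0],"dz":[0.1,0.1,0,0,0,-2,-6,-14,-18,-18,-18],"drx":[0,0,0,0,0,0,0,0,0,0,0],"dry":[0,0,0,0,0,0,0,0,0,0,0],"drz":[0,0,0,0,0,0,0,0,0,0,0],"aperture":[0,0,1,1,1,1,1,1,1,1,1]}' | python3 steer.py >/dev/null; python3 -c "
from h import *
go((.6282,.3168,.022,98),)"
```

```text
dist 0.307  d 0.2408 0.1516 0.1147  r 0.04 0.06 -89.63
at [0.5131 0.0565 0.1366] close ang 8.4 j [ -6.  29. 102.   0.  48. -15.] t 24.8
```

Scaled: 0.2408 m is 48.16, 0.23 m is 46, -90 degrees is -22.5.

```bash
echo '{"dx":[6,12,18,24,30,36,40,44,46,48.16,48.16,48.16,48.16,48.16,48.16,48.16,48.16,48.16],"dy":[3.8,7.6,11.4,15.2,18.8,22.6,25.2,27.6,29,30.32,30.32,30.32,30.32,30.32,30.32,30.32,30.32,30.32],"dz":[0,0,0,0,0,0,0,0,0,0,0,0,8,16,21.4,22.94,22.94,22.94],"drx":[0,0,0,0,0,0,0,0,0,0,0,0,0,0,0,0,0,0],"dry":[0,0,0,0,0,0,0,0,0,0,0,0,0,0,0,0,0,0],"drz":[-2,-4,-6,-8,-10,-12,-14,-16,-18,-20,-22,-22.5,-22.5,-22.5,-22.5,-22.5,-22.5,-22.5],"aperture":[1,1,1,1,1,1,1,1,1,1,1,1,1,1,1,1,1,1]}' | python3 steer.py | grep pos; echo '{"dx":[0,0,0,0,0,0,0],"dy":[0,0,0,0,0,0,0],"dz":[0,0,0,0,0,0,0],"drx":[0,0,0,0,0,0,0],"dry":[0,0,0,0,0,0,0],"drz":[0,0,0,0,0,0,0],"aperture":[0,0,0,0,0,0,0]}' | python3 steer.py | egrep 'pos|op'
echo '{"dx":[0,0,0,0,0,0,0,0,0,0,0,0,0,0,0,0],"dy":[0,0,0,0,0,0,0,0,0,0,0,0,0,0,0,0],"dz":[0,0,0,0,0,0,0,0,0,0,0,0,0,0,0,0],"drx":[0,0,0,0,0,0,0,0,0,0,0,0,0,0,0,0],"dry":[0,0,0,0,0,0,0,0,0,0,0,0,0,0,0,0],"drz":[0,0,0,2,4,6,8,10,12,14,16,18,20,22,22.5,22.5],"aperture":[1,1,1,1,1,1,1,1,1,1,1,1,1,1,1,1]}' | python3 steer.py >/dev/null; echo '{"dx":[0,0,0,0,0,0,0],"dy":[0,0,0,0,0,0,0],"dz":[0,0,0,0,0,0,0],"drx":[0,0,0,0,0,0,0],"dry":[0,0,0,0,0,0,0],"drz":[0,0,0,0,0,0,0],"aperture":[0,0,0,0,0,0,0]}' | python3 steer.py; python3 -c "
from h import *
c=bot.capture('top');o=top_scan(c);print(o['shelf'],[(a,ce) for a,ce,s in o['brown']],[(a,ce) for a,ce,s in o['cream']])
"
```

```text
position: [0.6288, 0.317, 0.0219]
position: [0.6285, 0.3169, 0.0223]
opening: 0.752
time_s: 29.6
position: [0.628, 0.3168, 0.0212]
tcp_rot: [[-0.146, 0.989, 0.0], [0.989, 0.146, 0.0], [0.0, 0.0, -1.0]]
force: [0.3, -0.1, -0.7]
opening: 0.755
grasp_force: 30.0
[(array([ 0.52471626, -0.03145805]), (0.16, 0.323), 8.34)] [(np.int32(119), array([347.52, 104.99])), (np.int32(219), array([348.15, 183.64])), (np.int32(219), array([323.76, 186.58]))] [(np.int32(230), array([631.25, 101.42])), (np.int32(111), array([393.43, 101.55])), (np.int32(208), array([139.8 , 203.32])), (np.int32(283), array([132.62, 223.46])), (np.int32(219), array([429.37, 243.79])), (np.int32(83), array([596.84, 342.11])), (np.int32(86), array([ 24.02, 369.27])), (np.int32(268), array([ 50.42, 381.72])), (np.int32(103), array([138.02, 398.61]))]
```

```bash
echo '{"dx":[0,0,0,0,0,0,0],"dy":[0,0,0,0,0,0,0],"dz":[-6,-14,-22,-28,-28,-28,-28],"drx":[0,0,0,0,0,0,0],"dry":[0,0,0,0,0,0,0],"drz":[0,0,0,0,0,0,0],"aperture":[0,0,0,0,0,0,0]}' | python3 steer.py |grep pos;python3 -c "
from h import *
c=bot.capture('top');o=top_scan(c);print(o['shelf'],[(a,ce,ray(c,*ce,.077).round(4)) for a,ce,s in o['brown']])
go((.5391,-.1212,.16,8.4),(.5391,-.1212,.106,8.4))"
```

```text
position: [0.6264, 0.3162, 0.1589]
[(array([ 0.52467102, -0.03138386]), (0.16, 0.323), 8.34)] [(np.int32(119), array([347.54, 105.02]), array([ 0.8314, -0.1147,  0.077 ])), (np.int32(221), array([348.14, 183.58]), array([ 0.5375, -0.1191,  0.077 ])), (np.int32(219), array([323.79, 186.58]), array([ 0.5252, -0.0307,  0.077 ]))]
dist 0.446  d -0.4201 -0.1499 -0.0003  r -0.29 0.05 -0.04
dist 0.449  d -0.4200 -0.1497 0.0537  r -0.29 0.05 -0.04
at [0.6263 0.3162 0.1586] close ang 8.4 j [18. 40. 73. -0. 67.  9.] t 30.4
```

Scaled: -0.032 m is -6.4, -0.42 m is -84.

```bash
echo '{"dx":[-4,-10,-18,-26,-34,-42,-50,-58,-66,-74,-80,-84,-84,-84,-84,-84,-84,-84,-84,-84],"dy":[-1.4,-3.6,-6.4,-9.2,-12.2,-15,-17.8,-20.6,-23.6,-26.4,-28.6,-29.96,-29.96,-29.96,-29.96,-29.96,-29.96,-29.96,-29.96,-29.96],"dz":[0,0,0,0,0,0,0,0,0,0,0,0,0,4,8,10,10.4,10.4,10.4,10.4],"drx":[0,0,0,0,0,0,0,0,0,0,0,0,0,0,0,0,0,0,0,0],"dry":[0,0,0,0,0,0,0,0,0,0,0,0,0,0,0,0,0,0,0,0],"drz":[0,0,0,0,0,0,0,0,0,0,0,0,0,0,0,0,0,0,0,0],"aperture":[0,0,0,0,0,0,0,0,0,0,0,0,0,0,0,0,0,0,0,0]}' | python3 steer.py|egrep 'pos|^force'; python3 -c "
from h import *
go((.5391,-.1212,.1005,8.4))"
```

```text
position: [0.5415, -0.1206, 0.11]
force: [-0.4, 0.7, -1.1]
dist 0.010  d -0.0002 -0.0025 0.0095  r 0.08 0.05 -0.02
at [ 0.5415 -0.1206  0.11  ] close ang 8.4 j [-24.  34.  98.   0.  48. -32.] t 32.4
```

```bash
echo '{"dx":[0,0,0,0,0],"dy":[-0.3,-0.3,-0.3,-0.3,-0.3],"dz":[1,1.6,1.6,1.6,1.6],"drx":[0,0,0,0,0],"dry":[0,0,0,0,0],"drz":[0,0,0,0,0],"aperture":[0,0,0,0,0]}' | python3 steer.py|egrep 'pos|^force'; python3 -c "
from h import *
go((.5391,-.1212,.0985,8.4))"
```

```text
position: [0.5395, -0.1208, 0.1013]
force: [-0.6, -0.6, -1.7]
dist 0.003  d -0.0003 -0.0004 0.0028  r 0.01 0.00 -0.04
at [ 0.5395 -0.1208  0.1013] close ang 8.4 j [-24.  35.  99.   0.  47. -33.] t 32.9
```

Careful with the scale: shifts go in units of 5 mm and turns go in units of 4 degrees. That gives: 0.001 m is 0.2.

```bash
for i in 1 2; do echo '{"dx":[0,0,0],"dy":[0,0,0],"dz":[0.2,0.2,0.2],"drx":[0,0,0],"dry":[0,0,0],"drz":[0,0,0],"aperture":[0,0,0]}' | python3 steer.py | egrep 'pos|^force:'; done; for i in 1 2 3; do echo '{"dx":[0,0,0],"dy":[0,0,0],"dz":[0.1,0.1,0.1],"drx":[0,0,0],"dry":[0,0,0],"drz":[0,0,0],"aperture":[0,0,0]}' | python3 steer.py | egrep 'pos|^force:'; done
```

```text
position: [0.5394, -0.1208, 0.1002]
force: [0.3, 0.1, -0.7]
position: [0.5394, -0.1207, 0.0992]
force: [0.1, 0.5, -2.2]
position: [0.5394, -0.1208, 0.0987]
force: [-1.1, 0.5, -0.8]
position: [0.5394, -0.1208, 0.0982]
force: [-0.6, -0.3, -1.2]
position: [0.5395, -0.1208, 0.0981]
force: [-1.3, 0.8, 2.7]
```

Scaled: -0.09 m is -18, -0.07 m is -14.

```bash
echo '{"dx":[0,0,0,0,0,0,0,0,0],"dy":[0,0,0,0,0,0,0,0,0],"dz":[0,0,0,-2,-6,-14,-18,-18,-18],"drx":[0,0,0,0,0,0,0,0,0],"dry":[0,0,0,0,0,0,0,0,0],"drz":[0,0,0,0,0,0,0,0,0],"aperture":[1,1,1,1,1,1,1,1,1]}' | python3 steer.py >/dev/null; python3 -c "
from h import *
c=bot.capture('side');cv2.imwrite('pics/s3.png',cv2.resize(c['color'][100:300,200:440,::-1],None,fx=3,fy=3))
for z in (.015,.077,.139):print(proj(c,[.5391,-.1212,z]))
go((.4137,.2851,.16,55),(.4137,.2851,.031,55))"
```

```text
[314.87565998 193.83319435]
[314.96276872 179.30511695]
[315.05413214 164.06744131]
dist 0.425  d 0.4194 -0.0647 0.0276  r -0.04 -0.06 -46.63
dist 0.452  d 0.4193 -0.0645 0.1566  r -0.04 -0.06 -46.63
at [ 0.5387 -0.1205  0.1873] close ang 8.4 j [-24.  27.  95.  -0.  58. -33.] t 35.35
```

View pics/s3.png

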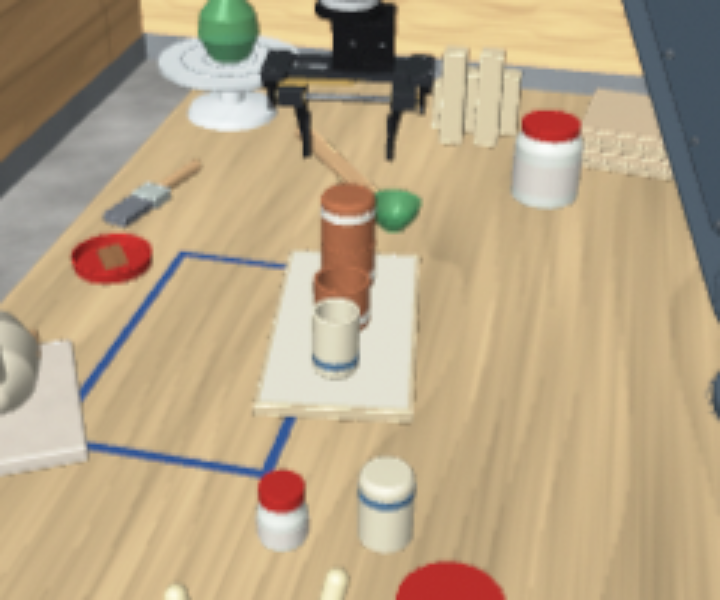

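Scaled: 0.4193 m is 83.86, 0.4 m is 80, -46.6 degrees is -11.65.

```bash
echo '{"dx":[8,16,24,32,40,50,60,70,80,83.86,83.86,83.86,83.86,83.86,83.86,83.86,83.86,83.86],"dy":[-1.2,-2.4,-3.6,-4.8,-6,-7.6,-9.2,-10.8,-12.4,-12.9,-12.9,-12.9,-12.9,-12.9,-12.9,-12.9,-12.9,-12.9],"dz":[0,0,0,0,0,0,0,0,0,0,0,8,16,24,30,31.32,31.32,31.32],"drx":[0,0,0,0,0,0,0,0,0,0,0,0,0,0,0,0,0,0],"dry":[0,0,0,0,0,0,0,0,0,0,0,0,0,0,0,0,0,0],"drz":[-2,-4,-6,-8,-10,-11.65,-11.65,-11.65,-11.65,-11.65,-11.65,-11.65,-11.65,-11.65,-11.65,-11.65,-11.65,-11.65],"aperture":[1,1,1,1,1,1,1,1,1,1,1,1,1,1,1,1,1,1]}' | python3 steer.py | grep pos; echo '{"dx":[0,0,0,0,0,0,0],"dy":[0,0,0,0,0,0,0],"dz":[0,0,0,0,0,0,0],"drx":[0,0,0,0,0,0,0],"dry":[0,0,0,0,0,0,0],"drz":[0,0,0,0,0,0,0],"aperture":[0,0,0,0,0,0,0]}' | python3 steer.py | egrep 'pos|op'
echo '{"dx":[0,0,0,0,0,0,0,0,0,0,0,0,0,0,0,0],"dy":[0,0,0,0,0,0,0,0,0,0,0,0,0,0,0,0],"dz":[0,0,0,0,0,0,0,0,0,0,0,0,0,0,0,0],"drx":[0,0,0,0,0,0,0,0,0,0,0,0,0,0,0,0],"dry":[0,0,0,0,0,0,0,0,0,0,0,0,0,0,0,0],"drz":[0,0,0,2,4,6,8,10,12,14,16,18,20,22,22.5,22.5],"aperture":[1,1,1,1,1,1,1,1,1,1,1,1,1,1,1,1]}' | python3 steer.py >/dev/null; echo '{"dx":[0,0,0,0,0,0,0],"dy":[0,0,0,0,0,0,0],"dz":[0,0,0,0,0,0,0],"drx":[0,0,0,0,0,0,0],"dry":[0,0,0,0,0,0,0],"drz":[0,0,0,0,0,0,0],"aperture":[0,0,0,0,0,0,0]}' | python3 steer.py|egrep 'pos|op|^force'; echo '{"dx":[0,0,0,0,0,0,0],"dy":[0,0,0,0,0,0,0],"dz":[-6,-14,-22,-30,-30,-30,-30],"drx":[0,0,0,0,0,0,0],"dry":[0,0,0,0,0,0,0],"drz":[0,0,0,0,0,0,0],"aperture":[0,0,0,0,0,0,0]}' | python3 steer.py |grep pos; python3 -c "
from h import *
c=bot.capture('top');o=top_scan(c);print(o['shelf'],[(a,ce,ray(c,*ce,.077).round(4)) for a,ce,s in o['brown']],[(a,ce,ray(c,*ce,.091).round(4)) for a,ce,s in o['cream']])
go((.5131,.0565,.18,8.4),(.5131,.0565,.13,8.4))"
```

```text
position: [0.4154, 0.2845, 0.0319]
position: [0.4141, 0.2844, 0.0314]
opening: 0.598
position: [0.4145, 0.2847, 0.0312]
force: [-0.2, 0.8, 0.4]
opening: 0.58
position: [0.4133, 0.2841, 0.1799]
[(array([ 0.52480513, -0.03163593]), (0.16, 0.324), 8.34)] [(np.int32(117), array([347.56, 105.01]), array([ 0.8314, -0.1147,  0.077 ])), (np.int32(231), array([348.88, 180.88]), array([ 0.5474, -0.1217,  0.077 ])), (np.int32(217), array([323.79, 186.63]), array([ 0.525 , -0.0307,  0.077 ]))] [(np.int32(168), array([630.48, 102.43]), array([ 0.8511, -1.1523,  0.091 ])), (np.int32(110), array([393.47, 101.59]), array([ 0.8423, -0.2826,  0.091 ])), (np.int32(99), array([ 78.9 , 155.58]), array([0.6243, 0.862 , 0.091 ])), (np.int32(206), array([  8.57, 195.73]), array([0.4737, 1.1058, 0.091 ])), (np.int32(214), array([429.39, 243.58]), array([ 0.3241, -0.4089,  0.091 ])), (np.int32(218), array([630.94, 322.24]), array([ 0.0609, -1.1087,  0.091 ])), (np.int32(91), array([141.74, 398.63]), array([-0.2221,  0.5862,  0.091 ]))]
dist 0.249  d -0.1290 0.2124 -0.0005  r -0.19 0.14 -43.44
dist 0.253  d -0.1288 0.2126 0.0495  r -0.19 0.14 -43.44
at [0.4132 0.2841 0.1795] close ang -35.0 j [ 22.  24. 102.  -0.  54.  57.] t 40.9
```

```bash
echo '{"dx":[-3,-6,-10,-14,-18,-22,-25,-25.8,-25.8,-25.8,-25.8,-25.8,-25.8,-25.8,-25.8,-25.8],"dy":[5,10,16.4,23,29.6,36.2,41.2,42.5,42.5,42.5,42.5,42.5,42.5,42.5,42.5,42.5],"dz":[0,0,0,0,0,0,0,0,0,4,8,9.8,9.8,9.8,9.8,9.8],"drx":[0,0,0,0,0,0,0,0,0,0,0,0,0,0,0,0],"dry":[0,0,0,0,0,0,0,0,0,0,0,0,0,0,0,0],"drz":[-2,-4,-6,-8,-10,-10.85,-10.85,-10.85,-10.85,-10.85,-10.85,-10.85,-10.85,-10.85,-10.85,-10.85],"aperture":[0,0,0,0,0,0,0,0,0,0,0,0,0,0,0,0]}' | python3 steer.py|egrep 'pos|^force'; python3 -c "
from h import *
go((.5131,.0565,.125,8.4))"
```

```text
position: [0.5151, 0.0572, 0.133]
force: [-0.3, 0.6, -1.6]
dist 0.008  d -0.0004 -0.0021 0.0080  r 0.10 0.02 -0.02
at [0.5151 0.0572 0.133 ] close ang 8.4 j [ -6.  30. 102.   0.  48. -14.] t 42.5
```

```bash
echo '{"dx":[-0.06,-0.06,-0.06,-0.06,-0.06],"dy":[-0.2,-0.2,-0.2,-0.2,-0.2],"dz":[1,1.4,1.4,1.4,1.4],"drx":[0,0,0,0,0],"dry":[0,0,0,0,0],"drz":[0,0,0,0,0],"aperture":[0,0,0,0,0]}' | python3 steer.py|egrep 'pos|^force'; python3 -c "
from h import *
go((.5131,.0565,.123,8.4))"; for i in 1; do echo '{"dx":[0,0,0],"dy":[0,0,0],"dz":[0.2,0.2,0.2],"drx":[0,0,0],"dry":[0,0,0],"drz":[0,0,0],"aperture":[0,0,0]}' | python3 steer.py | egrep 'pos|^force:'; done
```

```text
position: [0.5137, 0.0566, 0.1252]
force: [0.0, -0.1, -2.0]
dist 0.002  d -0.0000 -0.0006 0.0022  r 0.00 0.00 -0.04
at [0.5137 0.0566 0.1252] close ang 8.4 j [ -6.  30. 103.   0.  47. -14.] t 43.0
position: [0.5136, 0.0566, 0.1241]
force: [0.4, -0.7, -1.7]
```

Scaled: 0.001 m is 0.2, -0.0005 m is -0.1.

```bash
echo '{"dx":[0,0,0],"dy":[-0.1,-0.1,-0.1],"dz":[0.2,0.2,0.2],"drx":[0,0,0],"dry":[0,0,0],"drz":[0,0,0],"aperture":[0,0,0]}' | python3 steer.py | egrep 'pos|^force:'; for i in 1 2 3; do echo '{"dx":[0,0,0],"dy":[0,0,0],"dz":[0.1,0.1,0.1],"drx":[0,0,0],"dry":[0,0,0],"drz":[0,0,0],"aperture":[0,0,0]}' | python3 steer.py | egrep 'pos|^force:'; done
```

```text
position: [0.513, 0.0565, 0.1231]
force: [0.8, 0.1, -1.3]
position: [0.5131, 0.0566, 0.1226]
force: [-0.2, 1.0, -1.3]
position: [0.5131, 0.0566, 0.1222]
force: [0.3, -0.3, -2.2]
position: [0.5132, 0.0566, 0.1221]
force: [-0.8, -1.1, 5.8]
```

Scaled: -0.28 m is -56, -0.24 m is -48.

```bash
echo '{"dx":[0,0,0,0,0,0,0,0,-8,-16,-24,-32,-40,-48,-56,-56,-56],"dy":[0,0,0,0,0,0,0,0,-1.2,-2.4,-3.6,-4.8,-6,-7.2,-8.4,-8.4,-8.4],"dz":[0,0,0,-2,-6,-14,-22,-22,-22,-22,-22,-22,-22,-22,-22,-22,-22],"drx":[0,0,0,0,0,0,0,0,0,0,0,0,0,0,0,0,0],"dry":[0,0,0,0,0,0,0,0,0,0,0,0,0,0,0,0,0],"drz":[0,0,0,0,0,0,0,0,0,0,0,0,0,0,0,0,0],"aperture":[1,1,1,1,1,1,1,1,1,1,1,1,1,1,1,1,1]}' | python3 steer.py |grep pos; python3 -c "
from h import *
c=bot.capture('top');o=top_scan(c);print(o['shelf'],o['bay'])
d=bot.capture('side');h=cv2.cvtColor(c['color'],cv2.COLOR_RGB2HSV).astype(int)
for a,ce,s,m in blobs((h[...,0]>45)&(h[...,0]<85)&(h[...,1]>90),60):print('green',a,ce,ray(c,*ce,.02))
cv2.imwrite('pics/s4.png',np.hstack([cv2.resize(d['color'][100:260,220:400,::-1],(450,400)),cv2.resize(c['color'][110:270,240:380,::-1],(350,400))]))
go((.5525,-.2225,.21,8.4),(.5525,-.2225,.005,8.4))"
```

```text
position: [0.5117, -0.2271, 0.2311]
[] (array([0.63618898, 0.00508989]), (0.289, 0.457), -0.71)
green 603 [493.12  95.38] [ 0.89489569 -0.67531542  0.02      ]
dist 0.046  d -0.0032 0.0408 0.0212  r -0.06 -0.09 -0.01
dist 0.230  d -0.0035 0.0410 0.2262  r -0.06 -0.09 -0.01
at [ 0.5117 -0.2254  0.2313] close ang 8.4 j [-35.  25.  91.   0.  64. -44.] t 46.3
```

View pics/s4.png

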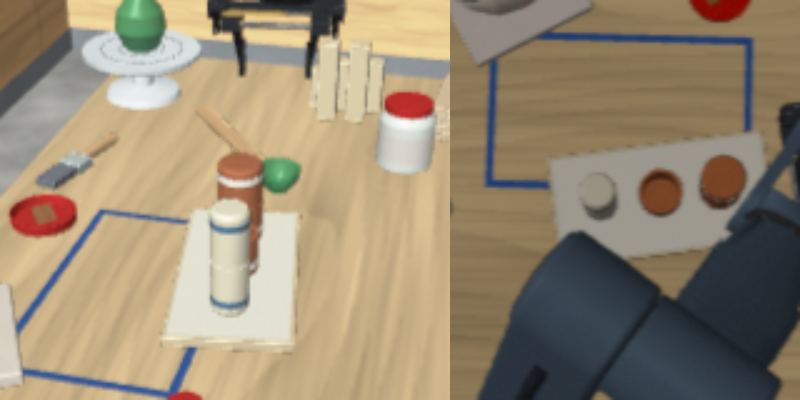

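Scaled: 0.225 m is 45, 0.222 m is 44.4.

```bash
echo '{"dx":[-0.7,-0.7,-0.7,-0.7,-0.7,-0.7,-0.7,-0.7,-0.7,-0.7],"dy":[8.2,8.2,8.2,8.2,8.2,8.2,8.2,8.2,8.2,8.2],"dz":[4,10,18,26,34,40,43,44.4,45,45],"drx":[0,0,0,0,0,0,0,0,0,0],"dry":[0,0,0,0,0,0,0,0,0,0],"drz":[0,0,0,0,0,0,0,0,0,0],"aperture":[1,1,1,1,1,1,1,1,1,1]}' | python3 steer.py |egrep 'pos|rce'; python3 -c "
from h import *
go((.549,-.1945,.006,8.4))"
```

```text
position: [0.5542, -0.2242, 0.0077]
force: [0.1, -0.3, -0.5]
grasp_force: 0.0
dist 0.030  d 0.0302 -0.0008 0.0016  r 0.09 0.07 -0.01
at [ 0.5542 -0.2242  0.0077] close ang 8.4 j [-33.  46.  94.   0.  40. -41.] t 47.3
```

Scaled: 0.018 m is 3.6, 0.016 m is 3.2.

```bash
echo '{"dx":[0.6,1.2,1.8,2.4,2.8,3.2,3.6,3.6],"dy":[0,0,0,0,0,0,0,0],"dz":[0.3,0.3,0.3,0.3,0.3,0.3,0.3,0.3],"drx":[0,0,0,0,0,0,0,0],"dry":[0,0,0,0,0,0,0,0],"drz":[0,0,0,0,0,0,0,0],"aperture":[1,1,1,1,1,1,1,1]}' | python3 steer.py|egrep 'pos|^force'; echo '{"dx":[0.4,0.8,0.8],"dy":[0,0,0],"dz":[0,0,0],"drx":[0,0,0],"dry":[0,0,0],"drz":[0,0,0],"aperture":[1,1,1]}' | python3 steer.py|egrep 'pos|^force';echo '{"dx":[0.4,0.8,0.8],"dy":[0,0,0],"dz":[0,0,0],"drx":[0,0,0],"dry":[0,0,0],"drz":[0,0,0],"aperture":[1,1,1]}' | python3 steer.py|egrep 'pos|^force'
```

```text
position: [0.5514, -0.2082, 0.0053]
force: [-0.4, -5.0, -0.7]
position: [0.552, -0.2058, 0.0055]
force: [0.0, -7.6, -1.3]
position: [0.5518, -0.202, 0.0056]
force: [0.3, -7.8, -2.5]
```

```bash
echo '{"dx":[0.4,1,1.6,2.2,2.8,3.4,4,4.6,5.2,5.8,6.4,7,7.6,8.2,8.6,8.8,8.8],"dy":[0,0,0,0,0,0,0,0,0,0,0,0,0,0,0,0,0],"dz":[0,0,0,0,0,0,0,0,0,0,0,0,0,0,0,0,0],"drx":[0,0,0,0,0,0,0,0,0,0,0,0,0,0,0,0,0],"dry":[0,0,0,0,0,0,0,0,0,0,0,0,0,0,0,0,0],"drz":[0,0,0,0,0,0,0,0,0,0,0,0,0,0,0,0,0],"aperture":[1,1,1,1,1,1,1,1,1,1,1,1,1,1,1,1,1]}' | python3 steer.py|egrep 'pos|^force'; python3 -c "
from h import *
c=bot.capture('top');o=top_scan(c);print(o['shelf'],o['brown'][:4])
d=bot.capture('side');h=cv2.cvtColor(c['color'],cv2.COLOR_RGB2HSV).astype(int)
cv2.imwrite('pics/s5.png',np.hstack([cv2.resize(d['color'][100:260,220:400,::-1],(450,400)),cv2.resize(c['color'][110:270,240:380,::-1],(350,400))]))"
```

```text
position: [0.546, -0.1582, 0.0056]
force: [2.1, -7.8, -2.8]
[] [(np.int32(119), array([347.52, 104.99]), array([340,  99,  16,  13], dtype=int32))]
```

View pics/s5.png

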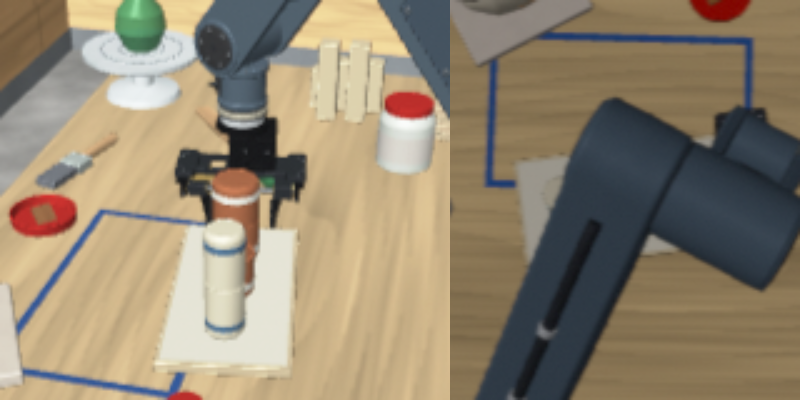

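```bash
echo '{"dx":[-2,-5,-6,-6,-6,-6,-6,-6,-10,-14,-18,-22,-26,-26,-26,-26,-26,-26,-26,-26],"dy":[0,0,0,0,0,0,0,0,4,10,16,22,28,28,28,28,28,28,28,28],"dz":[0,0,0,-6,-14,-22,-30,-38,-38,-38,-38,-38,-38,-38,-38,-38,-38,-38,-38,-38],"drx":[0,0,0,0,0,0,0,0,0,0,0,0,0,0,0,0,0,0,0,0],"dry":[0,0,0,0,0,0,0,0,0,0,0,0,0,0,0,0,0,0,0,0],"drz":[0,0,0,0,0,0,0,0,2,4,6,8,10,12,14,16,18,20,22,22.5],"aperture":[1,1,1,1,1,1,1,1,1,1,1,1,1,1,1,1,1,1,1,1]}' | python3 steer.py|egrep 'pos|^force'; python3 -c "
from h import *
c=bot.capture('top');o=top_scan(c);print(o['shelf'],o['bay'])
cv2.imwrite('pics/t6.png',c['color'][:,:,::-1])"
```

```text
position: [0.7, -0.2631, 0.1946]
force: [0.6, -0.2, -0.3]
[] (array([0.63397872, 0.00650556]), (0.295, 0.457), 0.1)
```

```bash
python3 -c "
from h import *
go((.40,-.28,.195,-81.6))"
```

```text
dist 0.300  d -0.2994 -0.0260 -0.0000  r -0.07 0.06 -0.21
at [ 0.7    -0.2631  0.1946] close ang -81.8 j [-29.  42.  63.   0.  75.  53.] t 52.55
```

```bash
echo '{"dx":[-8,-16,-24,-32,-40,-48,-56,-59.88,-59.88,-59.88],"dy":[-0.6,-1.2,-2,-2.6,-3.4,-4,-4.8,-5.2,-5.2,-5.2],"dz":[0,0,0,0,0,0,0,0,0,0],"drx":[0,0,0,0,0,0,0,0,0,0],"dry":[0,0,0,0,0,0,0,0,0,0],"drz":[0,0,0,0,0,0,0,0,0,0],"aperture":[1,1,1,1,1,1,1,1,1,1]}' | python3 steer.py|egrep 'pos|^force'; python3 -c "
from h import *
c=bot.capture('top');o=top_scan(c);print(o['shelf'],o['bay'])
cv2.imwrite('pics/t6.png',c['color'][:,:,::-1])
h=cv2.cvtColor(c['color'],cv2.COLOR_RGB2HSV).astype(int)
b=(h[...,0]>100)&(h[...,0]<128)&(h[...,1]>60)&(h[...,2]>60);b[:110]=0;b[192:]=0;b[:,:248]=0;b[:,368:]=0
print(wrect(c,b,0),[ (a,s) for a,ce,s,m in blobs(b,10)])"
```

```text
position: [0.401, -0.2815, 0.1955]
force: [0.2, -0.4, -0.1]
[(array([0.52560318, 0.01689097]), (0.16, 0.326), 8.35)] (array([0.66009778, 0.03300206]), (0.243, 0.401), -0.88)
(array([0.66009778, 0.03300206]), (0.243, 0.401), -0.88) [(np.int32(387), array([276, 123,  85,  65], dtype=int32)), (np.int32(149), array([254, 134,  12,  51], dtype=int32))]
```

View pics/t6.png

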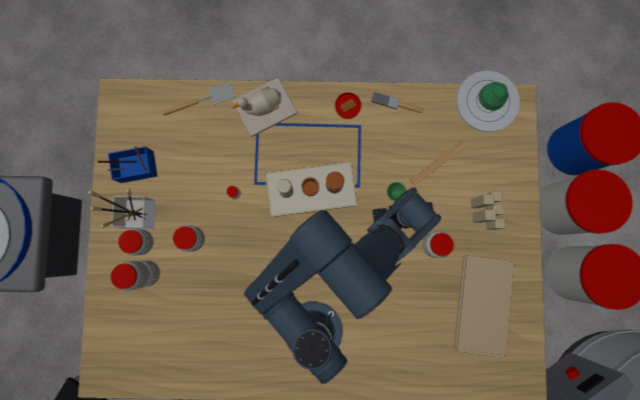

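```bash
python3 -c "
from h import *
go((.408,-.002,.195,-81.65),(.408,-.002,.006,-81.65))"
```

```text
dist 0.280  d 0.0470 -0.2757 0.0002  r 0.07 -0.08 0.01
dist 0.338  d 0.0467 -0.2759 0.1892  r 0.07 -0.08 0.01
at [ 0.4016 -0.2816  0.1955] close ang -81.6 j [-48.  22. 103.   0.  55.  33.] t 53.6
```

```bash
echo '{"dx":[1.2,2.6,4,5.4,6.6,8,9.34,9.34,9.34,9.34,9.34,9.34,9.34,9.34,9.34,9.34,9.34],"dy":[-8,-16,-24,-32,-40,-48,-55.18,-55.18,-55.18,-55.18,-55.18,-55.18,-55.18,-55.18,-55.18,-55.18,-55.18],"dz":[0,0,0,0,0,0,0,0,8,16,24,32,36,37.4,37.8,37.8,37.8],"drx":[0,0,0,0,0,0,0,0,0,0,0,0,0,0,0,0,0],"dry":[0,0,0,0,0,0,0,0,0,0,0,0,0,0,0,0,0],"drz":[0,0,0,0,0,0,0,0,0,0,0,0,0,0,0,0,0],"aperture":[1,1,1,1,1,1,1,1,1,1,1,1,1,1,1,1,1]}' | python3 steer.py|egrep 'pos|^force'; python3 -c "
from h import *
c=bot.capture('side');cv2.imwrite('pics/s7.png',cv2.resize(c['color'][80:300,200:480,::-1],None,fx=2,fy=2))
go((.4326,.0014,.006,-81.65),(.566,.0326,.006,-90.7))"
```

```text
position: [0.4076, -0.0014, 0.0071]
force: [-0.1, -0.7, -0.4]
dist 0.025  d 0.0251 0.0009 0.0013  r 0.06 -0.14 0.02
dist 0.162  d 0.1616 -0.0106 0.0016  r 0.05 -0.15 9.07
at [ 0.4076 -0.0014  0.0072] close ang -81.6 j [-16.  41. 122.   0.  17.  66.] t 55.35
```

View pics/s7.png

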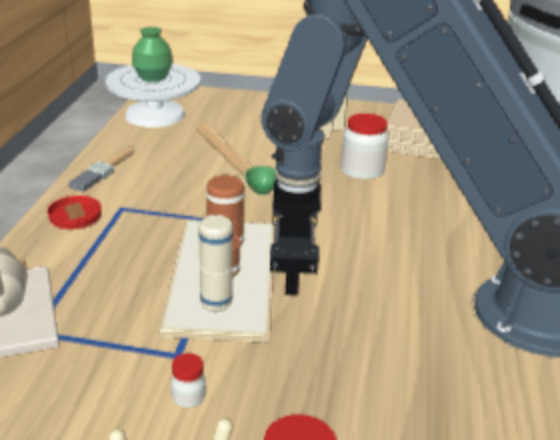

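Scaled: 0.018 m is 3.6, 0.022 m is 4.4.

```bash
echo '{"dx":[0.8,1.6,2.4,3,3.6,4,4.4,4.4],"dy":[0,0,0,0,0,0,0,0],"dz":[0.3,0.3,0.3,0.3,0.3,0.3,0.3,0.3],"drx":[0,0,0,0,0,0,0,0],"dry":[0,0,0,0,0,0,0,0],"drz":[0,0,0,0,0,0,0,0],"aperture":[1,1,1,1,1,1,1,1]}' | python3 steer.py|egrep 'pos|^force'; echo '{"dx":[0.4,0.6,0.6],"dy":[0,0,0],"dz":[0,0,0],"drx":[0,0,0],"dry":[0,0,0],"drz":[0,0,0],"aperture":[1,1,1]}' | python3 steer.py|egrep 'pos|^force';python3 -c "
from h import *
go((.499,.017,.006,-86.2),(.566,.0326,.006,-90.7))"
```

```text
position: [0.4288, 0.002, 0.0046]
force: [-0.4, -0.8, -0.3]
position: [0.429, 0.0027, 0.0045]
force: [-4.6, -3.3, 0.8]
dist 0.071  d 0.0713 -0.0039 -0.0018  r -0.07 0.28 4.61
dist 0.140  d 0.1399 -0.0096 -0.0021  r -0.06 0.28 9.11
at [0.429  0.0027 0.0045] close ang -81.6 j [-15.  41. 119.  -0.  21.  67.] t 56.45
```

Scaled: 0.069 m is 13.8, 0.07 m is 14, 4.6 degrees is 1.15.

```bash
echo '{"dx":[0.4,1,1.6,2.4,3.2,4,4.8,5.6,6.4,7.2,8,8.8,9.6,10.4,11.2,12,12.8,13.4,13.8,14],"dy":[0,0,-0.08,-0.14,-0.2,-0.2,-0.26,-0.3,-0.36,-0.4,-0.44,-0.48,-0.52,-0.6,-0.6,-0.68,-0.72,-0.76,-0.78,-0.78],"dz":[0,0,0,0,0,0,0,0,0,0,0,0,0,0,0,0,0,0,0,0],"drx":[0,0,0,0,0,0,0,0,0,0,0,0,0,0,0,0,0,0,0,0],"dry":[0,0,0,0,0,0,0,0,0,0,0,0,0,0,0,0,0,0,0,0],"drz":[0.025,0.075,0.125,0.2,0.25,0.325,0.4,0.45,0.525,0.6,0.65,0.725,0.8,0.85,0.925,0.975,1.05,1.1,1.15,1.15],"aperture":[1,1,1,1,1,1,1,1,1,1,1,1,1,1,1,1,1,1,1,1]}' | python3 steer.py|egrep 'pos|^force'; python3 -c "
from h import *
d=bot.capture('side')
cv2.imwrite('pics/s8.png',cv2.resize(d['color'][80:300,200:480,::-1],None,fx=2,fy=2))
go((.5625,.0326,.006,-90.7))"
```

```text
position: [0.4792, 0.0199, 0.0041]
force: [-26.1, -3.9, 22.8]
dist 0.084  d 0.0837 -0.0069 -0.0053  r -0.43 2.41 4.69
at [0.4793 0.0199 0.0042] close ang -86.0 j [-11.  42. 110.  -0.  31.  75.] t 58.5
```

View pics/s8.png

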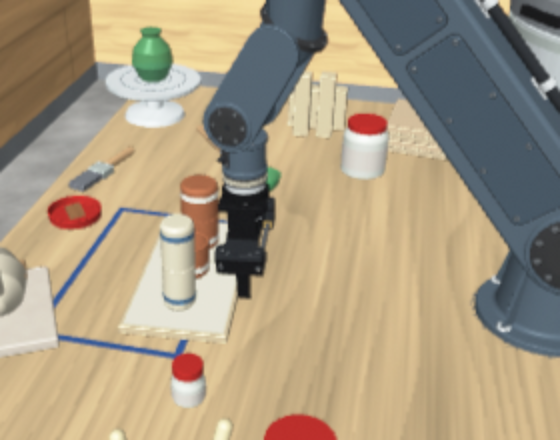

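```bash
echo '{"dx":[-1,-2,-3,-4,-5,-6,-6,-6],"dy":[0,0,0,0,0,0,0,0],"dz":[0,0,0,0,0,0,0,0],"drx":[0,0,0,0,0,0,0,0],"dry":[0,0,0,0,0,0,0,0],"drz":[0,0,0,0,0,0,0,0],"aperture":[1,1,1,1,1,1,1,1]}' | python3 steer.py; python3 -c "
from h import *
print(bot.read_state()['joint_positions'])
c=bot.capture('top');o=top_scan(c);print(o['shelf'])"
```

```text
time_s: 59.3
position: [0.4708, 0.0143, 0.0047]
tcp_rot: [[0.998, 0.065, 0.001], [0.065, -0.998, -0.0], [0.001, 0.0, -1.0]]
force: [0.2, -0.6, -0.1]
opening: 0.999
grasp_force: 0.0
[-1.18922755e+01  4.17563656e+01  1.12722125e+02  2.21378393e-03
  2.54545098e+01  7.43641875e+01]
[]
```

```bash
echo '{"dx":[0,0.8,1.2,1.6,2,2.4,2.4],"dy":[0,0,0,0,0,0,0],"dz":[-0.8,-0.8,-0.8,-0.8,-0.8,-0.8,-0.8],"drx":[0,0,0,0,0,0,0],"dry":[0.5,0.5,0.5,0.5,0.5,0.5,0.5],"drz":[0,0,0,0,0,0,0],"aperture":[1,1,1,1,1,1,1]}' | python3 steer.py|egrep 'pos|^force'; for i in 1 2 3; do echo '{"dx":[0.4,0.8,0.8],"dy":[0,0,0],"dz":[0,0,0],"drx":[0,0,0],"dry":[0,0,0],"drz":[0,0,0],"aperture":[1,1,1]}' | python3 steer.py|egrep 'pos|^force|rot'; done
```

```text
position: [0.4796, 0.0155, 0.0084]
force: [-4.2, -2.7, 2.4]
position: [0.4798, 0.0159, 0.0082]
tcp_rot: [[0.997, 0.068, 0.021], [0.068, -0.998, 0.003], [0.021, -0.002, -1.0]]
force: [-10.1, -6.0, 5.7]
position: [0.4807, 0.0167, 0.0082]
tcp_rot: [[0.998, 0.067, 0.015], [0.067, -0.998, 0.005], [0.015, -0.004, -1.0]]
force: [-13.6, -7.6, 9.0]
position: [0.4823, 0.0176, 0.0082]
tcp_rot: [[0.998, 0.067, 0.01], [0.066, -0.998, 0.006], [0.011, -0.005, -1.0]]
force: [-16.2, -4.9, 11.1]
```

```bash
for i in 1 2 3; do echo '{"dx":[0.2,0.4,0.4],"dy":[0,0,0],"dz":[-0.2,-0.4,-0.4],"drx":[0,0,0],"dry":[0,0,0],"drz":[0,0,0],"aperture":[1,1,1]}' | python3 steer.py|egrep 'pos|^force'; done
```

```text
position: [0.4896, 0.0176, 0.0097]
force: [-7.0, -0.5, -2.3]
position: [0.4914, 0.0178, 0.0115]
force: [-6.5, -0.7, -4.4]
position: [0.4934, 0.0179, 0.0135]
force: [-6.3, 0.2, -4.6]
```

```bash
echo '{"dx":[-1.6,-2.8,-2.8,-2.8,-2.8],"dy":[0,0,0,0,0],"dz":[0,0,0.8,1.6,1.6],"drx":[0,0,0,0,0],"dry":[0,0,0,0,0],"drz":[0,0,0,0,0],"aperture":[1,1,1,1,1]}' | python3 steer.py|egrep 'pos|^force';python3 -c "
from h import *
go((.4934,.0179,.006,-86.3),(.5625,.0326,.012,-90.7))"
```

```text
position: [0.4869, 0.0154, 0.0065]
force: [-0.4, -0.5, -0.2]
dist 0.007  d 0.0066 -0.0021 0.0007  r 0.01 -2.05 0.05
dist 0.078  d 0.0767 -0.0122 -0.0028  r -0.07 -2.05 4.45
at [0.4869 0.0154 0.0065] close ang -86.2 j [-12.  42. 112.   1.  24.  73.] t 62.35
```

```bash
echo '{"dx":[0.6,1.2,1.8,2.4,3,3.6,4.2,4.8,5.4,6,6],"dy":[-0.2,-0.4,-0.5,-0.6,-0.7,-0.8,-0.9,-1,-1.1,-1.2,-1.2],"dz":[0,0,0,-0.06,-0.12,-0.18,-0.24,-0.3,-0.36,-0.42,-0.42],"drx":[0,0,0,0,0,0,0,0,0,0,0],"dry":[0,0,0,0,0,0,0,0,0,0,0],"drz":[0,0,0.025,0.075,0.125,0.175,0.225,0.275,0.325,0.375,0.375],"aperture":[1,1,1,1,1,1,1,1,1,1,1]}' | python3 steer.py|egrep 'pos|^force';python3 -c "
from h import *
go((.5625,.0326,.012,-90.7))"
```

```text
position: [0.5099, 0.0249, 0.0083]
force: [-6.1, -0.2, -5.0]
dist 0.053  d 0.0530 -0.0056 -0.0025  r -0.24 -1.26 3.01
at [0.5099 0.0249 0.0083] close ang -87.7 j [-10.  42. 108.   1.  29.  77.] t 63.45
```

```bash
echo '{"dx":[0.6,1.2,1.8,2.4,3,3.6,4.2,4.8,5.4,6,6.6,7.2,7.8,8.4,8.8,9],"dy":[-0.06,-0.12,-0.2,-0.26,-0.32,-0.4,-0.46,-0.52,-0.6,-0.66,-0.72,-0.8,-0.86,-0.92,-1,-1],"dz":[-0.04,-0.08,-0.12,-0.16,-0.2,-0.24,-0.28,-0.32,-0.36,-0.4,-0.44,-0.48,-0.52,-0.56,-0.6,-0.6],"drx":[0,0,0,0,0,0,0,0,0,0,0,0,0,0,0,0],"dry":[0,0,0,0,0,0,0,0,0,0,0,0,0,0,0,0],"drz":[0.05,0.1,0.15,0.2,0.25,0.3,0.35,0.4,0.45,0.5,0.55,0.6,0.65,0.7,0.75,0.75],"aperture":[1,1,1,1,1,1,1,1,1,1,1,1,1,1,1,1]}' | python3 steer.py|egrep 'pos|^force';python3 -c "
from h import *
go((.5625,.0326,.012,-90.7))"
```

```text
position: [0.5535, 0.0316, 0.0123]
force: [-6.8, 0.0, -4.9]
dist 0.009  d 0.0090 -0.0011 0.0005  r -0.26 -1.13 0.02
at [0.5535 0.0316 0.0123] close ang -90.7 j [ -9.  43. 101.   1.  34.  82.] t 65.05
```

Scaled: 0.28 m is 56, -0.18 m is -36.

```bash
echo '{"dx":[-3,-6,-9,-10,-12,-14,-16,-18,-20,-22,-24,-24,-24,-24,-24,-24,-24,-24],"dy":[0,0,0,0,0,0,0,0,8,16,24,32,40,48,56,62,62,62],"dz":[0,0,0,-6,-12,-20,-28,-36,-36,-36,-36,-36,-36,-36,-36,-36,-36,-36],"drx":[0,0,0,0,0,0,0,0,0,0,0,0,0,0,0,0,0,0],"dry":[0,0,0,0,0,0,0,0,0,0,0,0,0,0,0,0,0,0],"drz":[0,0,0,0,0,0,0,0,0,0,0,0,0,0,0,0,0,0],"aperture":[1,1,1,1,1,1,1,1,1,1,1,1,1,1,1,1,1,1]}' | python3 steer.py|egrep 'pos|^force';python3 -c "
from h import *
c=bot.capture('top');d=bot.capture('side');o=top_scan(c);print(o['shelf'],o['bay'])
cv2.imwrite('pics/s9.png',np.hstack([cv2.resize(d['color'][90:270,200:400,::-1],(440,396)),cv2.resize(c['color'][110:270,240:380,::-1],(350,396))]))"
```

```text
position: [0.4299, -0.2786, 0.1893]
force: [-0.0, 0.4, -0.1]
[(array([0.65232772, 0.03553991]), (0.163, 0.322), -0.44)] (array([0.65958911, 0.03295989]), (0.243, 0.401), -0.71)
```

View pics/s9.png

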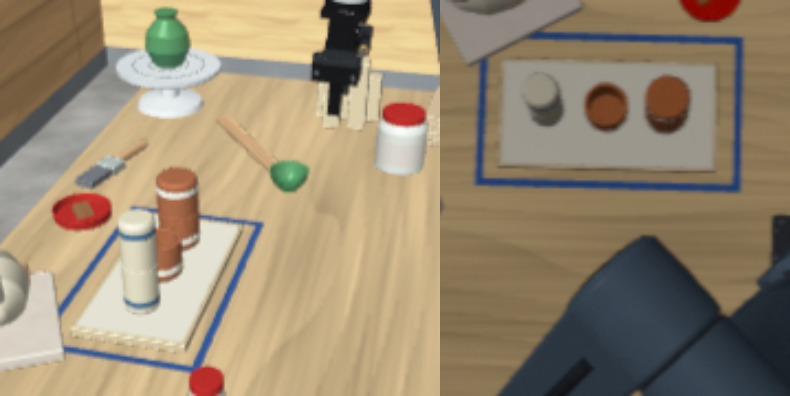

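```bash
python3 -c "
from h import *
print(bot.hand_in())"
```

```text
the job is handed in; nothing more can be done
None
```

The job is handed in: three uprights on the shelf, two pairs rim on rim and one wide beaker left open. The last pictures show the shelf inside the bay with every pair standing, about 7 mm short of centre and within 1° of square. During the final push the fingers jammed briefly (about 35 N at the wrist) before I freed them, and no result came back from the hand-in.

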